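# Clear a ware board and hold it out at the gauge mark

### The job

Take the blue scraper block, wipe the three dry clay chips off the ware board with it (not with the fingers) so that they fall to the table, and set the scraper back down on the table. Then slide the board straight out along its stand, flat and square, until its red outer end is level with the red tip of the throwing gauge, where a helper can take it from below; the board would tip there, so finish while still holding it down flat on the stand, without letting go. Leave the figures, bottle, jar, tool cup and plaster mould standing where they are.

Things in the scene. Friction and masses are not known exactly. Their poses are not given: they have to be found in the camera images.
- stand: Fixed low plywood stand with a grey top, 280 (its x) x 100 (its y) x 80 mm high; origin at the centre of its underside on the table. Its +x axis is the way the board is to be slid out (roughly to the robot's right, world -y); its outer edge is 140 mm from the origin along +x.
- board: Loose ware board, light wood, 360 (x) x 110 (y) x 14 mm, about 0.45 kg, flat on the stand (top 94 mm above the table), its x along the stand's within 3 degrees. Origin: centre of its underside. Red stripe at its outer (+x) end, cleat at its inner end. It balances 13 mm inward of the origin; at the mark it tips unless the cleat is held down (up to 8 N). Sliding takes a few newtons.
- board_end (a point): Middle of the board's outer (red) end, on its top edge: 180 mm from the board's origin along +x.
- board_cleat (a point): Top centre of the wooden cleat fixed on the board near its inner end: 50 mm long (board x), 26 mm wide (board y), standing 40 mm above the board's top; the place to hold it. 140 mm from the board's origin along -x; this point is 54 mm above the board's underside.
- scraper: Loose scraper block, blue with a black rubber foot: 120 mm long (its x), 28 mm thick (its y), 60 mm tall, about 0.15 kg, standing upright on its rubber foot on the table, to the robot's left. Origin at the centre of its underside; pinch it across the 28 mm.
- gauge_tip (a point): Free end of the throwing gauge's horizontal pointer (red, 8 mm thick), 103 mm above the table, pointing at the board's path and clear of it by about 25 mm. This is the mark: the board's outer end must be level with it along the stand's x axis. The gauge is fixed: a 70 mm square base and a post 172 mm high, 90 mm behind the tip along the stand's +y (away from the robot).
- chip0: Loose dry grey clay chip, 24 x 16 x 13 mm, 12 g, lying on the outer half of the board at the start; origin at the centre of its underside.
- chip1: Loose dry grey clay chip, 20 x 20 x 13 mm, 12 g, lying on the outer half of the board at the start; origin at the centre of its underside.
- chip2: Loose dry grey clay chip, 22 x 18 x 13 mm, 12 g, lying on the outer half of the board at the start; origin at the centre of its underside.
- figure_tall: Loose grey clay figure 150 mm tall, foot 67 mm across; bystander, leave it. Origin at the centre of its underside.
- figure_small: Loose grey clay figure 90 mm tall, foot 50 mm across; bystander, leave it. Origin at the centre of its underside.
- water: Loose clear water bottle, 64 mm across, 190 mm tall; bystander, leave it. Origin at the centre of its underside.
- glaze: Loose white glaze jar, 76 mm across, 110 mm tall; bystander, leave it. Origin at the centre of its underside.
- toolcup: Loose blue ceramic cup 84 mm across, 85 mm tall, with modelling tools standing in it to 175 mm; bystander, leave it. Origin at the centre of its underside.
- mould: Loose cream plaster mould slab 130 x 110 x 28 mm with round hollows; bystander, leave it. Origin at the centre of its underside.
Things that resemble listed ones, but are neither listed nor needed, are in the scene too. What is shaped like the part that bears gauge_tip but orange is not meant. Several things look just like the scraper: the one meant starts farthest to the robot's right.

How it is judged:
By the outcome, as a careful person would: the job done as asked, in the order asked, and still so for the second after the job is handed in, while the arm keeps its last pose, push and grip.
It also fails if it takes over 58 s, if anything falls off the work surface, if the arm or the gripper's body presses on something with over 40 N, if the wrist force passes 120 N, or if a joint passes its speed limit or range.

### The arm

A 6-joint arm with a two-finger parallel gripper is mounted at the origin on the work surface. World frame = base frame: x ahead of the robot, y to its left, z up, the work surface at z = 0. Lengths are in mm, angles in rad, forces in N, time in s.
With the tool pointing down it reaches from about 350 to 875 mm from the base axis. Payload 4.2 kg.
Tool frame: the origin (TCP) lies on the mounting face of the last link; the fingertips stand 173 mm ahead of it and the grasp point (between the pads) lies 155 mm ahead of it; z points along the fingers, y is the line along which they close (so a half turn about z gives the same grasp; the last joint's range is limited). The gripper opens to 85 mm and grips with 20 to 120 N. Pads are 22 mm wide; open, the fingers measure 114 mm over their backs; the gripper's body (76 mm by 85 mm) begins 54 mm behind the grasp point. The pads swing forward as they close: fully open they stand 13 mm farther back than shut.
Start: joints at [1.51, 0.385, 0.008, 0, -1.194, -0.259], TCP at [196.453, 593.301, 404.712] pointing down, gripper open.
Joint ranges: [-3.14, 3.14], [-1.21, 2.06], [-1.07, 1.41], [-3.16, 2.05], [-2.99, -0.16], [-3.1, 3.1]. Speed limits (rad/s): [2.79, 2.79, 3.14, 3.14, 3.14, 3.14].

### API

Orientations are given as a unit quaternion [x, y, z, w].
In Python, from bench import arm gives the robot as it stands.
- The arm moves only by the tool carry_out, never from a script. Its argument "rows" is a list of rows, each a list of 7 numbers: the shift along the tool's x, y, z as a fraction of full scale, then the turn, a rotation vector about the tool's x, y, z as a fraction of full scale, then the opening, from -1 (shut) to 1 (fully open). A call has 1 to 12 rows; each row is the pose to reach, as a shift and turn from the pose commanded when the call began, along the tool's axes at that moment, turning the shorter way round; what a row does not reach only later rows make up. Full scale, the value 1, is 20 cm for a shift and pi rad for a turn. A row lasts 1/8 s, in which the tool goes at most 62.5 mm and 10.7 degrees, less where a joint would pass 70% of its speed; a pose out of reach is approached as far as the arm can. A call with a number of a shift or a turn outside -1 to 1 is refused whole. A call with a gripper value outside its range is refused whole. The fingers move at their own pace and stop on an object; the grip force is fixed at half the most. Time passes only in rows, so rows that repeat a pose let the fingers close. It gives the time, the measured TCP pose, the force, the opening and the grip force at its end, in the units of the state.
- arm.read_state(): the state, without advancing time (a new reading comes with each control period).
- arm.get_image(name): name is "scene" or "top" or "wrist"; returns (picture, depth): 420x560x3 uint8, red, green, blue; 420x560 float32, mm along the optical axis (not along the pixel's ray), 0 where there is no reading.
- arm.calibration(name): a dict with "mtx" (3x3 intrinsics, pixels), "cam_to_world" (4x4, takes a point from camera to world coordinates). Camera axes: x right, y up, looking along -z (the intrinsics and any distortion apply to the point x, -y, -z); pixel columns grow to the right and rows downward; lengths in mm; the calibration is good to about 2 mm. The wrist camera is an equidistant fisheye: a pixel r from the principal point sees the ray r / f radians off the axis. A picture is of the moment at which its call begins: read the wrist's pose just before it. calibration takes no time and is no camera call; for the wrist camera it gives the pose at the moment of the call.
- arm.job_done(): hands the job in; it is judged then, once.
The state is a dict: "clock": time; "joints": joint angles; "joint_vel": joint speeds; "joint_efforts": joint torques, N m; "position": TCP position; "ee_rot": TCP orientation; "contact_force": force on the tool from outside, world axes, zero at the start; "wrist_torque": the same for the moment, N m; "gripper_width": finger opening in mm; "grasp_force": force on a finger pad.
Only numpy, scipy, OpenCV 4.12 (cv2) and the standard library are available. Lean on these libraries where they do the work, as an engineer would, in place of code of your own. Each camera call takes 0.05 s, during which the arm holds its last target. There are 200 camera calls.

## Working session

There is one attempt and no reset: what is moved stays moved. The work goes in short steps, Python scripts to look and compute and a tool call to move; the robot and the scene stay as the last step left them, time stands still between calls to the robot, and variables do not carry over. Pictures are saved under pics/ and viewed, at most 10 in all, crops included, and the job is handed in when it is done.

Besides the shell and the picture viewer there is one more tool, called as a command line: name --pt "numbers of a row" for each row, then --argument value for the rest. carry_out: Moves the arm, as the interface text tells. Its arguments: {"type":"object","properties":{"rows":{"type":"array"}},"required":["rows"]}

```bash
mkdir -p pics
cat > h.py <<'E'
import numpy as np, cv2
from bench import arm
def cloud(name):
    im,d=arm.get_image(name); c=arm.calibration(name); K=np.array(c['mtx']); T=np.array(c['cam_to_world'])
    v,u=np.mgrid[:d.shape[0],:d.shape[1]]
    x=(u-K[0,2])/K[0,0]*d; y=(v-K[1,2])/K[1,1]*d
    P=np.stack([x,-y,-d,np.ones_like(d)],-1)@T.T
    P=P[...,:3]; P[d==0]=np.nan
    return im,d,P
def save(n,im): cv2.imwrite('pics/'+n+'.png',im[...,::-1])
E
python3 - <<'E'
from h import *
print(arm.read_state())
for n in ('top','scene'):
    im,d,P=cloud(n); save(n,im); np.savez(n,im=im,P=P); c=arm.calibration(n); print(c)
E
ls
```

```text
{'clock': 0.0, 'joints': array([ 1.50961934e+00,  3.85536219e-01,  6.62045228e-03, -5.01432791e-04,
       -1.19395550e+00, -2.58618250e-01]), 'joint_vel': array([-2.00414220e-03, -1.07764740e-03,  1.07299558e-03,  1.66989738e-03,
        1.17906116e-03, -9.19145846e-05]), 'joint_efforts': array([-1.08749988e-03, -3.92288303e+01,  1.88398898e+01,  4.18604761e+00,
       -4.69316772e-03, -5.01479050e-06]), 'position': array([196.37267861, 593.13024707, 403.63097821]), 'ee_rot': array([ 9.87228299e-01, -1.59308365e-01, -1.29640380e-04,  1.05538439e-03]), 'contact_force': array([ 0.64775034, -0.48477678,  0.35685438]), 'wrist_torque': array([ 0.0099745 , -0.05293772,  0.00179012]), 'grasp_force': 0.0, 'gripper_width': 85.51937366196901}
{'mtx': array([[404.45515706,   0.        , 282.34056498],
       [  0.        , 404.45515706, 203.6143547 ],
       [  0.        ,   0.        ,   1.        ]]), 'cam_to_world': array([[ 2.05373838e-02,  9.89460241e-01, -1.43341019e-01,
         3.57109267e+02],
       [-9.99712539e-01,  2.20977496e-02,  9.30204396e-03,
         5.32587202e+01],
       [ 1.23715166e-02,  1.43108774e-01,  9.89629640e-01,
         1.28298228e+03],
       [ 0.00000000e+00,  0.00000000e+00,  0.00000000e+00,
         1.00000000e+00]])}
{'mtx': array([[447.46996276,   0.        , 278.71020361],
       [  0.        , 447.46996276, 213.31937795],
       [  0.        ,   0.        ,   1.        ]]), 'cam_to_world': array([[ 9.03550334e-01, -2.98570917e-01,  3.07330769e-01,
         9.24627828e+02],
       [ 4.28277743e-01,  6.51445932e-01, -6.26255836e-01,
        -7.50558579e+02],
       [-1.32275999e-02,  6.97476598e-01,  7.16485468e-01,
         1.01317883e+03],
       [ 0.00000000e+00,  0.00000000e+00,  0.00000000e+00,
         1.00000000e+00]])}
h.py
pics
scene.npz
top.npz
```

View pics/top.png

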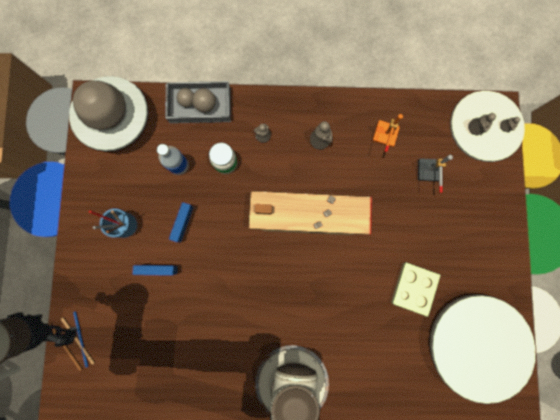

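View pics/scene.png

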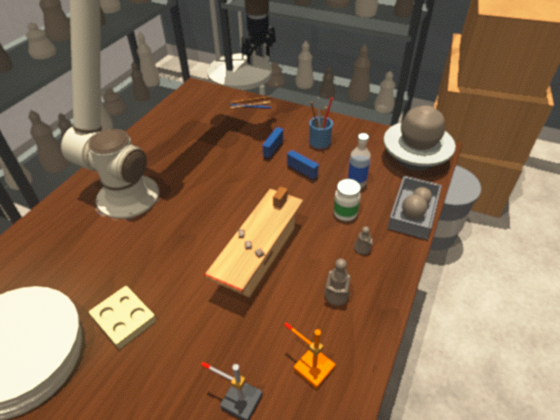

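The top view shows the board at (310,213) with its cleat at (263,209), the chips at (331,200), (327,213) and (318,225), and the red end at x≈371. The scraper meant is at (181,222), and the grey gauge is at (430,170) with its red tip near (441,190).

Run:
```python
from h import *
def rect(p,n):
    r=cv2.minAreaRect(p[:,:2].astype(np.float32)); print(n,len(p),'c',np.round(r[0],1),'s',np.round(r[1],1),'a',round(r[2],2),'z',np.round(np.nanmedian(p[:,2]),1),'mean',np.round(p.mean(0),1))
for n,boxes in {'top':dict(board=(240,180,385,245),scr=(160,195,200,250),scr2=(125,255,185,285),g=(410,150,460,205)),'scene':dict(board=(200,180,310,300),scr=(283,145,323,183),g=(195,355,265,418))}.items():
    f=np.load(n+'.npz'); im=f['im'].astype(int); P=f['P']; hsv=cv2.cvtColor(f['im'],cv2.COLOR_RGB2HSV).astype(int)
    print(n)
    for b,(u0,v0,u1,v1) in boxes.items():
        p=P[v0:v1,u0:u1].reshape(-1,3); h=hsv[v0:v1,u0:u1].reshape(-1,3)
        z=p[:,2]; red=((h[:,0]<6)|(h[:,0]>172))&(h[:,1]>170)&(h[:,2]>90)
        if b=='board':
            rect(p[(z>84)&(z<101)],'board'); rect(p[z>124],'cleat')
            q=p[(z>101)&(z<118)]
            rect(p[red&(z>85)],'redend')
            vv,uu=np.mgrid[v0:v1,u0:u1]; m=((P[v0:v1,u0:u1,2]>99)&(P[v0:v1,u0:u1,2]<118)&(hsv[v0:v1,u0:u1,1]<90)).astype(np.uint8)
            k,l,s,c=cv2.connectedComponentsWithStats(m)
            for i in range(1,k):
                if s[i,4]>8: rect(P[v0:v1,u0:u1][l==i],'chip')
        elif b[:3]=='scr': rect(p[(z>52)&(z<68)],b)
        else:
            rect(p[red&(z>70)],'tip'); rect(p[z>150],'post'); print(np.round(p[red&(z>70)],0).tolist())
```

```text
top
board 4144 c [506.4 -42.2] s [360.7 111. ] a 88.49 z 93.7 mean [505.  -45.8  93.7]
cleat 159 c [508.9  97.7] s [25.7 46.2] a 1.02 z 133.5 mean [509.2  97.2 133.3]
redend 5 c [ 529.8 -222.4] s [14.5  0.5] a 4.77 z 92.0 mean [ 530.7 -222.3   92.2]
chip 35 c [ 544.1 -100.9] s [15.9 17.3] a 63.38 z 107.0 mean [ 544.  -100.6  106.8]
chip 34 c [503.3 -89.3] s [14.3 18.1] a 27.15 z 107.4 mean [503.2 -89.2 107.5]
chip 32 c [467.5 -61.8] s [13.2 19.7] a 29.09 z 108.5 mean [467.6 -61.4 108. ]
scr 380 c [472.7 351.9] s [ 29.2 119.2] a 73.51 z 59.6 mean [472.  351.4  59.6]
scr2 386 c [327.7 422.5] s [ 26.6 119.1] a 1.13 z 60.3 mean [327.1 423.5  60.2]
tip 17 c [ 581.3 -428.2] s [ 7.6 15. ] a 82.74 z 104.9 mean [ 581.1 -428.4  104.8]
post 29 c [ 662.6 -429. ] s [10.8 11.7] a 47.5 z 168.4 mean [ 662.3 -428.6  166.2]
[[588.0, -426.0, 105.0], [588.0, -429.0, 104.0], [588.0, -432.0, 105.0], [585.0, -425.0, 106.0], [585.0, -428.0, 106.0], [585.0, -431.0, 107.0], [582.0, -424.0, 108.0], [582.0, -429.0, 105.0], [583.0, -432.0, 103.0], [580.0, -427.0, 102.0], [579.0, -428.0, 107.0], [579.0, -431.0, 1
[... 271 characters left out ...]
mean [515.1  91.2 132.1]
redend 0 c [0. 0.] s [0. 0.] a 0.0 z nan mean [nan nan nan]
chip 22 c [474.2 -65.8] s [10.4 20.6] a 39.96 z 107.4 mean [474.6 -67.4 107.2]
chip 26 c [510.7 -95.7] s [11.  15.8] a 27.4 z 107.5 mean [510.7 -96.4 107.1]
chip 22 c [ 550.3 -107.4] s [11.4 12.6] a 71.1 z 107.3 mean [ 550.1 -107.6  107.2]
scr 219 c [475.4 348.4] s [ 35.5 119.7] a 71.93 z 58.2 mean [479.1 345.5  58.1]
tip 34 c [ 585.8 -430.4] s [ 7.9 18.8] a 87.44 z 105.8 mean [ 586.  -430.8  105.6]
post 58 c [ 666.1 -433.2] s [11.5 12.2] a 63.32 z 170.1 mean [ 667.7 -434.3  166.4]
  return np.nanmean(a, axis, out=out, keepdims=keepdims)
<stdin>:3: RuntimeWarning: Mean of empty slice.
  ret = um.true_divide(
```

carry_out --pt "0.85 0.36 0 0 0 0 1" --pt "0.85 0.36 0 0 0 0 1" --pt "0.85 0.36 0 0 0 0 1" --pt "0.85 0.36 0 0 0 0 1"

```text
clock: 0.6
position: [337.5, 468.8, 404.4]
ee_rot: [0.987, -0.162, -0.0, 0.001]
contact_force: [0.6, -0.2, 0.6]
gripper_width: 85.4
grasp_force: 0.0
```

carry_out --pt "0.85 0.36 0 0 0 0 1" --pt "0.85 0.36 0 0 0 0 1" --pt "0.85 0.36 0 0 0 0 1" --pt "0.85 0.36 0.5 0 0 0 1" --pt "0.85 0.36 0.5 0 0 0 1" --pt "0.85 0.36 0.5 0 0 0 1"

```text
clock: 1.35
position: [473.1, 349.5, 301.3]
ee_rot: [0.987, -0.159, -0.002, 0.003]
contact_force: [0.0, 0.2, 0.7]
gripper_width: 85.4
grasp_force: 0.0
```

```bash
cat >> h.py <<'E'
from scipy.spatial.transform import Rotation as R
def wcloud():
    c=arm.calibration('wrist'); im,d=arm.get_image('wrist'); K=np.array(c['mtx']); T=np.array(c['cam_to_world'])
    v,u=np.mgrid[:d.shape[0],:d.shape[1]]
    a=(u-K[0,2])/K[0,0]; b=(v-K[1,2])/K[1,1]; r=np.hypot(a,b)+1e-9
    t=np.tan(np.minimum(r,1.5))/r
    P=(np.stack([a*t*d,-b*t*d,-d,np.ones_like(d)],-1)@T.T)[...,:3]; P[d==0]=np.nan
    return im,d,P
def rect(p,n=''):
    r=cv2.minAreaRect(p[:,:2].astype(np.float32)); print(n,len(p),'c',np.round(r[0],1),'s',np.round(r[1],1),'a',round(r[2],2),'z',np.round(np.median(p[:,2]),1))
def axes():
    s=arm.read_state(); M=R.from_quat(s['ee_rot']).as_matrix(); return s,M
def shift(dw):
    s,M=axes(); return np.round(np.array(dw)@M/200,3)
E
python3 - <<'E'
from h import *
s,M=axes(); print(s['position'],np.round(M,3).tolist(),s['clock'],s['contact_force'])
im,d,P=wcloud(); save('w1',im)
h=cv2.cvtColor(im,cv2.COLOR_RGB2HSV)
m=(abs(h[...,0].astype(int)-110)<15)&(h[...,1]>110)&(P[...,2]>50)&(P[...,2]<70)&(abs(P[...,0]-474)<80)&(abs(P[...,1]-350)<80)
rect(P[m],'scr')
# stand side from scene
f=np.load('scene.npz'); P=f['P'].reshape(-1,3)
q=P[(P[:,2]>20)&(P[:,2]<74)&(P[:,1]<110)&(P[:,1]>-235)&(P[:,0]>440)&(P[:,0]<580)]
print(len(q)); rect(q,'stand')
a=q[(q[:,1]>-160)]; e=a[(a[:,0]>545)]
print(len(e), np.polyfit(e[:,1],e[:,0],1)); e=q[(q[:,0]<540)&(q[:,1]<-150)]; print(len(e),np.median(e[:,1]) if len(e) else 0)
E
```

```text
[473.11547266 349.52875273 301.31693186] [[0.949, -0.314, -0.005], [-0.314, -0.949, -0.006], [-0.003, 0.007, -1.0]] 1.35 [0.00874002 0.1526613  0.74299906]
scr 5322 c [474.7 350.7] s [ 26.8 118.7] a 73.39 z 59.4
445
stand 445 c [554.7 -44.2] s [278.3  14. ] a 86.18 z 39.3
385 [2.62036997e-02 5.55906676e+02]
2 -181.26075907346865
```

View pics/w1.png

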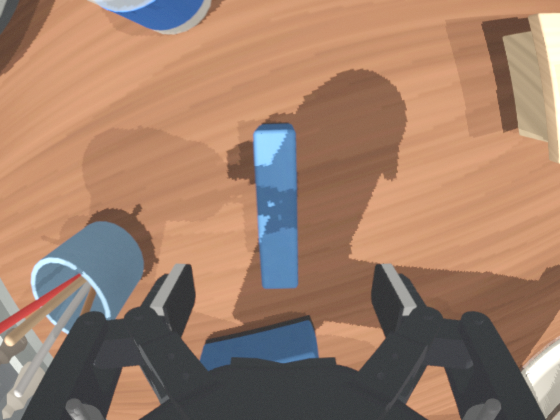

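The wrist view has the scraper at (277,205) between the fingers, with nothing in the way. I'll descend and grasp it.

carry_out --pt "0.005 -0.008 0.25 0 0 -0.009 1" --pt "0.005 -0.008 0.4 0 0 -0.009 1" --pt "0.005 -0.008 0.54 0 0 -0.009 1" --pt "0.005 -0.008 0.54 0 0 -0.009 1" --pt "0.005 -0.008 0.54 0 0 -0.009 -1" --pt "0.005 -0.008 0.54 0 0 -0.009 -1" --pt "0.005 -0.008 0.54 0 0 -0.009 -1" --pt "0.005 -0.008 0.54 0 0 -0.009 -1" --pt "0.005 -0.008 0.54 0 0 -0.009 -1" --pt "0.005 -0.008 0.54 0 0 -0.009 -1" --pt "0.005 -0.008 0.54 0 0 -0.009 -1" --pt "0.005 -0.008 0.54 0 0 -0.009 -1"

```text
clock: 2.9
position: [475.6, 351.2, 198.0]
ee_rot: [0.989, -0.145, 0.001, -0.001]
contact_force: [-1.3, -1.2, 5.6]
gripper_width: 27.5
grasp_force: 59.9
```

carry_out --pt "0 0 -0.3 0 0 0 -1" --pt "0 0 -0.6 0 0 0 -1" --pt "0.1 0.25 -0.85 0 0 0 -1" --pt "0.2 0.5 -0.85 0 0 0 -1" --pt "0.345 0.75 -0.85 0 0 0 -1" --pt "0.345 0.865 -0.85 0 0 0 -1" --pt "0.345 0.865 -0.85 0 0 0 -1"

```text
clock: 3.78
position: [491.1, 163.9, 366.4]
ee_rot: [0.989, -0.146, -0.001, 0.0]
contact_force: [0.2, 0.5, -1.2]
gripper_width: 27.0
grasp_force: 59.9
```

carry_out --pt "0.1 0.25 0 0 0 -0.02 -1" --pt "0.2 0.5 0 0 0 -0.05 -1" --pt "0.345 0.75 0 0 0 -0.0844 -1" --pt "0.345 0.865 0 0 0 -0.0844 -1" --pt "0.345 0.865 0 0 0 -0.0844 -1" --pt "0.345 0.865 0 0 0 -0.0844 -1"

```text
clock: 4.53
position: [508.5, -19.0, 366.6]
ee_rot: [1.0, -0.013, 0.0, -0.0]
contact_force: [0.2, -1.0, -1.9]
gripper_width: 27.5
grasp_force: 60.0
```

Run:
```python
from h import *
s,M=axes(); print(s['position'],np.round(M,3).tolist(),s['clock'],s['contact_force'],s['grasp_force'])
im,d,P=wcloud(); save('w2',im)
print('to start',shift([509-s['position'][0],-20-s['position'][1],296-s['position'][2]]))
for n in['scene']:
    im,d,P=cloud(n); m=(P[...,2]<220)&(P[...,2]>90); h=cv2.cvtColor(im,cv2.COLOR_RGB2HSV)
    m&=(abs(h[...,0].astype(int)-110)<15)&(h[...,1]>110)&(abs(P[...,0]-509)<100)&(abs(P[...,1]+20)<80)
    p=P[m]; print(len(p),p.min(0),p.max(0)); rect(p[p[:,2]>p[:,2].max()-8])
    save('s2',cv2.resize(im[120:330,140:350],None,fx=2.5,fy=2.5))
```

```text
[508.53597223 -19.02396948 366.5654913 ] [[1.0, -0.025, 0.0], [-0.025, -1.0, 0.0], [0.0, -0.0, -1.0]] 4.525 [ 0.22255493 -1.02454948 -1.8610475 ] 60.038607716560364
to start [0.002 0.005 0.353]
61 [455.68508173 -36.59370532 181.72137037] [567.98739215 -21.02313213 219.92086126]
 19 c [513.1 -32.2] s [111.3  13.1] a 4.75 z 215.8
```

View pics/w2.png

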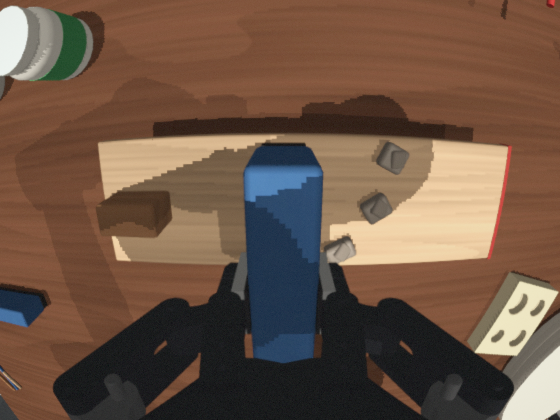

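The chips are at (392,158), (376,208) and (340,250), all on the outer side of the scraper. I'll lower it and sweep outward.

carry_out --pt "0 0 0.25 0 0 0 -1" --pt "0 0 0.352 0 0 0 -1" --pt "0 0 0.352 0 0 0 -1" --pt "0 0.06 0.352 0 0 0 -1" --pt "0 0.12 0.352 0 0 0 -1" --pt "0 0.18 0.352 0 0 0 -1" --pt "0 0.24 0.352 0 0 0 -1" --pt "0 0.3 0.352 0 0 0 -1" --pt "0 0.36 0.352 0 0 0 -1" --pt "0 0.42 0.352 0 0 0 -1" --pt "0 0.48 0.352 0 0 0 -1" --pt "0 0.54 0.352 0 0 0 -1"

```text
clock: 6.12
position: [505.3, -128.9, 296.3]
ee_rot: [1.0, -0.013, -0.0, 0.0]
contact_force: [-0.3, -0.2, -1.1]
gripper_width: 27.3
grasp_force: 60.0
```

carry_out --pt "0 0.06 0 0 0 0 -1" --pt "0 0.12 0 0 0 0 -1" --pt "0 0.18 0 0 0 0 -1" --pt "0 0.24 0 0 0 0 -1" --pt "0 0.3 0 0 0 0 -1" --pt "0 0.36 0 0 0 0 -1" --pt "0 0.42 0 0 0 0 -1" --pt "0 0.48 0 0 0 0 -1" --pt "0 0.54 0 0 0 0 -1" --pt "0 0.6 0 0 0 0 -1" --pt "0 0.62 0 0 0 0 -1" --pt "0 0.62 0 0 0 0 -1"

```text
clock: 7.62
position: [501.9, -252.3, 296.2]
ee_rot: [1.0, -0.013, -0.0, -0.0]
contact_force: [1.2, -0.5, -0.7]
gripper_width: 27.2
grasp_force: 60.0
```

Run:
```python
from h import *
s,M=axes(); print(s['position'],s['clock'],s['contact_force'],s['grasp_force'])
im,d,P=wcloud(); save('w3',im)
```

```text
[ 501.93757815 -252.32078259  296.23556526] 7.625 [ 1.19967439 -0.54625319 -0.6968724 ] 59.99105393886566
```

View pics/w3.png

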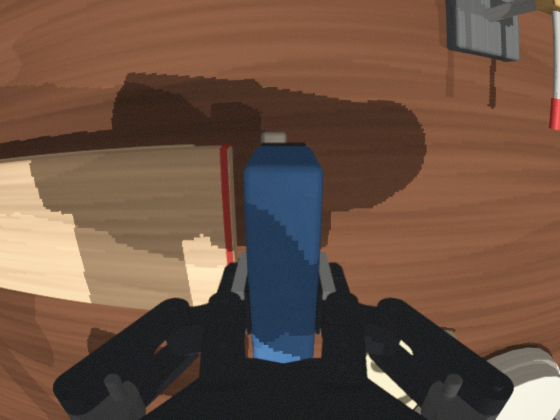

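The sweep is complete: the red end of the board at (228,200) is clear, and a chip lies on the table at (272,137). Now I'll set the scraper down at about (450, 230).

carry_out --pt "0 0 -0.3 0 0 0 -1" --pt "0 0 -0.4 0 0 0 -1" --pt "-0.03 -0.25 -0.4 0 0 0 -1" --pt "-0.07 -0.5 -0.4 0 0 0 -1" --pt "-0.107 -0.8 -0.4 0 0 0 -1" --pt "-0.107 -0.8 -0.4 0 0 0 -1"

```text
clock: 8.43
position: [484.3, -88.1, 376.8]
ee_rot: [1.0, -0.01, 0.0, -0.0]
contact_force: [0.8, -0.7, -1.5]
gripper_width: 27.5
grasp_force: 60.4
```

carry_out --pt "-0.03 -0.25 0 0 0 0 -1" --pt "-0.07 -0.5 0 0 0 0 -1" --pt "-0.107 -0.8 0 0 0 0 -1" --pt "-0.107 -0.8 0 0 0 0 -1"

```text
clock: 8.93
position: [467.6, 71.8, 376.6]
ee_rot: [1.0, -0.01, 0.0, -0.0]
contact_force: [0.3, -0.7, -0.9]
gripper_width: 27.3
grasp_force: 60.5
```

carry_out --pt "-0.03 -0.25 0 0 0 0 -1" --pt "-0.07 -0.5 0 0 0 0 -1" --pt "-0.107 -0.8 0 0 0 0 -1" --pt "-0.107 -0.8 0.2 0 0 0 -1" --pt "-0.107 -0.8 0.4 0 0 0 -1" --pt "-0.107 -0.8 0.6 0 0 0 -1" --pt "-0.107 -0.8 0.75 0 0 0 -1" --pt "-0.107 -0.8 0.8 0 0 0 -1" --pt "-0.107 -0.8 0.8 0 0 0 -1"

```text
clock: 10.05
position: [451.0, 229.1, 216.3]
ee_rot: [1.0, -0.013, -0.0, 0.0]
contact_force: [-0.4, -0.0, -1.1]
gripper_width: 27.2
grasp_force: 60.5
```

carry_out --pt "0 0 0.06 0 0 0 -1" --pt "0 0 0.085 0 0 0 -1" --pt "0 0 0.092 0 0 0 -1" --pt "0 0 0.092 0 0 0 -1"

```text
clock: 10.55
position: [450.6, 229.6, 198.2]
ee_rot: [1.0, -0.013, 0.0, -0.0]
contact_force: [-0.4, 0.6, -1.0]
gripper_width: 27.2
grasp_force: 60.6
```

carry_out --pt "0 0 0.006 0 0 0 -1" --pt "0 0 0.006 0 0 0 -1" --pt "0 0 0.006 0 0 0 1" --pt "0 0 0.006 0 0 0 1" --pt "0 0 0.006 0 0 0 1" --pt "0 0 0.006 0 0 0 1" --pt "0 0 0.006 0 0 0 1" --pt "0 0 -0.2 0 0 0 1" --pt "0 0 -0.5 0 0 0 1" --pt "0 0 -0.7 0 0 0 1" --pt "0 0 -0.7 0 0 0 1"

```text
clock: 11.92
position: [451.0, 229.9, 341.6]
ee_rot: [1.0, -0.013, 0.003, -0.003]
contact_force: [-0.8, 0.4, -0.6]
gripper_width: 85.6
grasp_force: 0.0
```

```bash
cat > m.py <<'E'
from h import *
s,M=axes(); print(s['position'],np.round(s['ee_rot'],3),s['clock'],np.round(s['contact_force'],1),s['grasp_force'])
for n in('top','scene'):
    im,d,P=cloud(n); h=cv2.cvtColor(im,cv2.COLOR_RGB2HSV).astype(int); X,Y,Z=np.moveaxis(P,-1,0)
    print(n)
    w=(Z>86)&(Z<100)&(X>430)&(X<568)&(Y<150)&(Y>-450)&(abs(h[...,0]-15)<15)
    rect(P[w],'board')
    c=(Z>122)&(Z<142)&(abs(X-510)<45)&(Y<150)&(Y>-160)&(abs(h[...,0]-10)<9); rect(P[c],'cleat') if c.sum()>4 else 0
    red=((h[...,0]<6)|(h[...,0]>172))&(h[...,1]>150)&(h[...,2]>80)
    b=red&(Z>80)&(Z<100)&(X<565)&(X>430)&(Y<-150); 
    if b.sum(): print('red',b.sum(),P[b].min(0),P[b].max(0))
    t=red&(Z>97)&(Z<112)&(X>568)&(X<600)&(Y<-380); rect(P[t],'tip')
    r=(abs(h[...,0]-110)<15)&(h[...,1]>110)&(Z>50)&(Z<68)&(Y<310)&(Y>150)&(abs(X-450)<80); rect(P[r],'scr')
    q=(Z>6)&(Z<20)&(Y<-150)&(Y>-340)&(X>410)&(X<600); k,l,st,ce=cv2.connectedComponentsWithStats(q.astype(np.uint8))
    for i in range(1,k):
        if st[i,4]>8: rect(P[l==i],'chip')
    save('m%s_%.2f'%(n,s['clock']),im)
E
python3 m.py
```

```text
[451.04029856 229.92106041 341.57457453] [ 1.    -0.013  0.003 -0.003] 11.925 [-0.8  0.4 -0.6] 0.0
top
board 4256 c [506.  -42.1] s [360.4 110.9] a 88.43 z 93.7
cleat 157 c [509.   97.7] s [25.7 46.3] a 0.58 z 133.6
tip 19 c [ 583.2 -428.8] s [ 8.8 19.1] a 82.39 z 105.9
scr 221 c [447.  230.9] s [ 28.5 115.9] a 88.49 z 59.8
chip 23 c [ 544.8 -248.8] s [16.8 11.1] a 0.8 z 11.2
chip 29 c [ 493.7 -246.8] s [13.3 16.4] a 89.65 z 11.5
chip 26 c [ 455.7 -243. ] s [15.3 19.6] a 1.69 z 12.4
scene
board 3921 c [509.6 -43.9] s [365.5 112.5] a 88.58 z 93.3
cleat 137 c [513.6  95.2] s [53.7 27.2] a 88.7 z 132.4
tip 31 c [ 586.6 -430.4] s [ 7.4 17.9] a 86.43 z 105.7
scr 118 c [453.3 228.4] s [ 27.8 117.2] a 87.46 z 58.7
chip 40 c [ 548.7 -170.3] s [36.  15.2] a 57.26 z 13.6
chip 52 c [ 460.9 -247.6] s [16.9 25.4] a 2.18 z 11.6
chip 58 c [ 497.1 -246.9] s [17.7 22.4] a 0.67 z 11.5
chip 59 c [ 549.4 -247.5] s [19.8 19.8] a 85.48 z 11.9
```

All three chips are on the table at y≈-247, the scraper is standing upright, and the board hasn't moved. Next I'll go to the cleat.

carry_out --pt "0.1 0.25 0 0 0 0 1" --pt "0.22 0.5 0 0 0 0 1" --pt "0.317 0.66 0 0 0 0 1" --pt "0.317 0.66 0 0 0 0 1" --pt "0.317 0.66 0.15 0 0 0 1" --pt "0.317 0.66 0.3 0 0 0 1" --pt "0.317 0.66 0.345 0 0 0 1" --pt "0.317 0.66 0.345 0 0 0 1"

```text
clock: 13.02
position: [510.2, 96.3, 268.2]
ee_rot: [1.0, -0.013, -0.001, 0.001]
contact_force: [-0.8, 0.1, 0.4]
gripper_width: 85.1
grasp_force: 0.0
```

Run:
```python
from h import *
s,M=axes(); print(s['position'],np.round(s['ee_rot'],3),s['contact_force'])
im,d,P=wcloud(); save('w4',im)
c=(P[...,2]>124)&(P[...,2]<140)&(abs(P[...,0]-511)<40)&(abs(P[...,1]-96)<30); rect(P[c],'cleat')
```

```text
[510.23665016  96.28427263 268.20081935] [ 1.    -0.013 -0.001  0.001] [-0.83053919  0.11713145  0.43376742]
cleat 7438 c [511.5  96.2] s [50.1 26.9] a 88.05 z 133.1
```

View pics/w4.png

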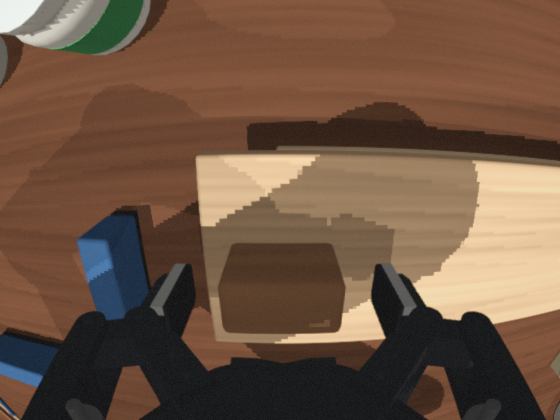

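The cleat at (283,288) is centred between the open fingers. I'll rise 4 mm and close on it.

carry_out --pt "0.006 0 -0.015 0 0 0 1" --pt "0.006 0 -0.015 0 0 0 -1" --pt "0.006 0 -0.015 0 0 0 -1" --pt "0.006 0 -0.015 0 0 0 -1" --pt "0.006 0 -0.015 0 0 0 -1" --pt "0.006 0 -0.015 0 0 0 -1" --pt "0.006 0 -0.015 0 0 0 -1" --pt "0.006 0 -0.015 0 0 0 -1"

```text
clock: 14.08
position: [511.8, 96.0, 272.8]
ee_rot: [1.0, -0.013, 0.001, -0.0]
contact_force: [-2.6, 1.1, 5.4]
gripper_width: 49.3
grasp_force: 63.8
```

carry_out --pt "0 0.02 0.003 0 0 0 -1" --pt "0 0.06 0.003 0 0 0 -1" --pt "0 0.11 0.003 0 0 0 -1" --pt "0 0.16 0.003 0 0 0 -1" --pt "0 0.21 0.003 0 0 0 -1" --pt "0 0.26 0.003 0 0 0 -1" --pt "0 0.31 0.003 0 0 0 -1" --pt "0 0.36 0.003 0 0 0 -1" --pt "0 0.41 0.003 0 0 0 -1" --pt "0 0.46 0.003 0 0 0 -1" --pt "0 0.49 0.003 0 0 0 -1" --pt "0 0.5 0.003 0 0 0 -1"

```text
clock: 15.58
position: [510.1, -3.3, 272.7]
ee_rot: [1.0, -0.013, 0.002, -0.001]
contact_force: [0.5, 7.4, 7.7]
gripper_width: 49.3
grasp_force: 64.0
```

```bash
python3 m.py
```

```text
[510.09842854  -3.32694507 272.74797671] [ 1.    -0.013  0.002 -0.001] 15.575 [0.5 7.4 7.7] 64.00259613990784
top
board 3524 c [ 505.2 -138.6] s [365.5 110.4] a 88.55 z 93.6
red 14 [ 449.72356818 -321.62295298   90.57657209] [ 554.06084915 -318.22309863   97.57586654]
tip 19 c [ 582.8 -429.8] s [18.2  8.8] a 1.14 z 104.4
scr 64 c [404.1 235.3] s [29.8 18.7] a 2.29 z 59.6
scene
board 4497 c [ 508.4 -143.6] s [363.9 112.3] a 88.38 z 93.5
cleat 127 c [513.4  -7.6] s [73.4 24.6] a 89.08 z 132.4
tip 32 c [ 586.  -430.9] s [ 8.9 18.1] a 86.44 z 105.6
scr 146 c [472.6 226.1] s [30.9 78.5] a 85.66 z 58.5
chip 42 c [ 549.6 -169.2] s [35.3 14.2] a 61.13 z 14.1
chip 60 c [ 548.8 -247.6] s [20.1 20.4] a 89.64 z 11.5
```

carry_out --pt "0 0.03 0.003 0 0 0 -1" --pt "0 0.08 0.003 0 0 0 -1" --pt "0 0.13 0.003 0 0 0 -1" --pt "0 0.18 0.003 0 0 0 -1" --pt "0 0.23 0.003 0 0 0 -1" --pt "0 0.28 0.003 0 0 0 -1" --pt "0 0.33 0.003 0 0 0 -1" --pt "0 0.38 0.003 0 0 0 -1" --pt "0 0.42 0.003 0 0 0 -1" --pt "0 0.45 0.003 0 0 0 -1" --pt "0 0.47 0.003 0 0 0 -1" --pt "0 0.475 0.003 0 0 0 -1"

```text
clock: 17.18
position: [507.8, -98.1, 272.8]
ee_rot: [1.0, -0.013, 0.003, -0.001]
contact_force: [0.4, 8.5, 11.0]
gripper_width: 49.5
grasp_force: 64.4
```

```bash
cat > e.py <<'E'
from h import *
f=np.array([-0.026,-1]); f/=np.linalg.norm(f)
s,M=axes(); print(s['position'],s['clock'],s['contact_force'],np.round(s['ee_rot'],4))
for n in('top','scene'):
    im,d,P=cloud(n); h=cv2.cvtColor(im,cv2.COLOR_RGB2HSV).astype(int); X,Y,Z=np.moveaxis(P,-1,0)
    b=(Z>89)&(Z<99)&(X>430)&(X<566)&(Y<-150)&(Y>-460); p=P[b]; a=p[:,:2]@f
    lat=p[:,:2]@np.array([1,-.026]); ends=[a[(abs(lat-l)<4)].max() for l in np.linspace(np.percentile(lat,8),np.percentile(lat,92),11)]
    red=((h[...,0]<6)|(h[...,0]>172))&(h[...,1]>150)&(h[...,2]>80)
    t=red&(Z>97)&(Z<112)&(X>568)&(X<600)&(Y<-380); q=P[t][:,:2]@f
    print(n,'end',np.round(ends,1),'tip',q.min(),q.max(),q.mean(),'z out',np.median(p[a>a.max()-40,2]),'z in',np.median(p[a<a.min()+60,2])); rect(p,'board')
    np.savez('f'+n,im=im,P=P)
    if n=='top': save('f1',cv2.resize(im[120:260,310:490],None,fx=4,fy=4,interpolation=cv2.INTER_NEAREST))
E
python3 e.py
```

```text
[507.84626771 -98.1268011  272.75891309] 17.175 [ 0.35419693  8.54398301 11.01639842] [ 9.999e-01 -1.290e-02  2.800e-03 -7.000e-04]
top end [402.8 401.9 401.9 402.1 402.7 403.6 402.2 403.9 402.8 402.6 403.1] tip 409.3697502449307 418.16573644368344 413.5611583085466 z out 93.48484057064934 z in 93.6811027085464
board 2807 c [ 501.7 -283.9] s [266.4 110.9] a 88.44 z 93.6
scene end [405.4 406.1 405.  405.1 405.  405.7 405.6 405.5 406.  406.4 405.6] tip 410.97900148944063 419.03861892970895 415.54409892102507 z out 93.66819154797679 z in 93.64900594265066
board 4412 c [ 505.8 -284.4] s [271.2 112.8] a 88.44 z 93.6
```

View pics/f1.png

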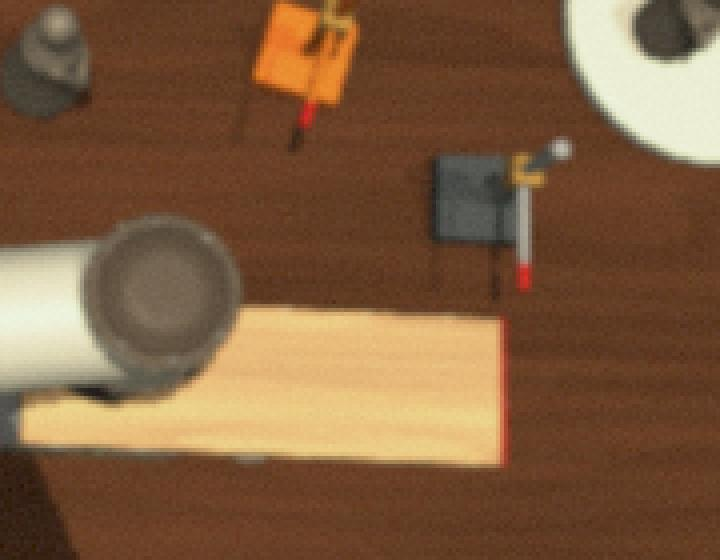

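The board's red end, at crop x≈505, is about 10 mm short of the tip at x≈525. I'll make the last step of 10 mm.

carry_out --pt "0 0.02 0 0 0 0 -1" --pt "0 0.04 0 0 0 0 -1" --pt "0 0.05 0 0 0 0 -1" --pt "0 0.05 0 0 0 0 -1" --pt "0 0.05 0 0 0 0 -1"

```text
clock: 17.9
position: [507.6, -108.2, 272.8]
ee_rot: [1.0, -0.013, 0.003, -0.0]
contact_force: [0.8, 7.1, 10.3]
gripper_width: 48.9
grasp_force: 64.4
```

```bash
python3 e.py
```

```text
[ 507.5888835  -108.16716845  272.76087365] 17.9 [ 0.77483652  7.06101672 10.25140021] [ 9.999e-01 -1.280e-02  2.700e-03 -5.000e-04]
top end [410.9 411.2 411.6 412.1 411.7 411.9 411.1 412.2 411.9 411.9 411.3] tip 408.84692438988253 419.0793861817458 413.3727245696412 z out 93.29585983980701 z in 93.86290313448671
board 2847 c [ 501.6 -288.1] s [275.  110.5] a 88.52 z 93.5
scene end [416.4 414.9 414.4 415.9 415.6 415.8 416.4 416.4 416.1 415.7 415.2] tip 411.0094575386884 419.2361825956739 415.7124718850176 z out 93.74964157321472 z in 93.48810047913224
board 4609 c [ 505.4 -289.4] s [281.3 112.6] a 88.57 z 93.6
```

View pics/f1.png

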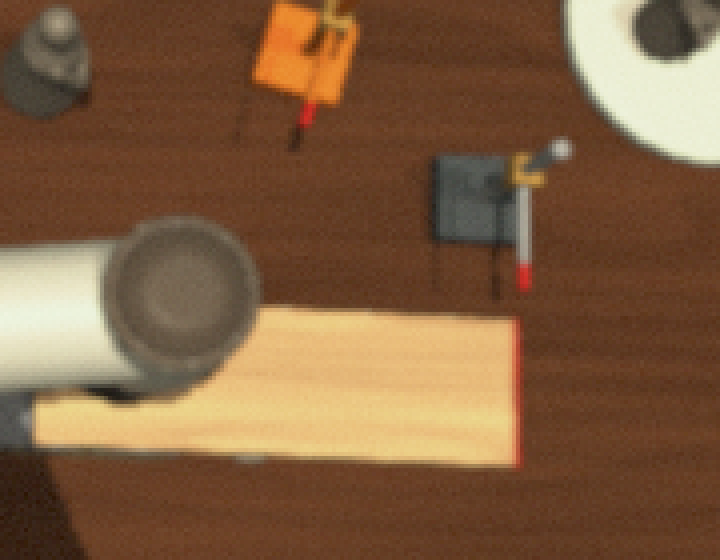

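```bash
python3 -c "
from bench import arm
print(arm.job_done())"
```

```text
the job is handed in; nothing more can be done
None
```

I handed the job in at about 18 s: all three chips are wiped onto the table, the scraper is standing on the table, and the board is flat and square with its red end level with the gauge tip to within about 1.5 mm, its cleat still gripped and held down with about 10 N.

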